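Vacuum-seal a food box with the hand pump

ROBOT

A 7-joint arm with a two-finger parallel gripper is mounted at the origin on the work surface. World frame = base frame: x ahead of the robot, y to its left, z up, the work surface at z = 0. Lengths are in mm, angles in rad, forces in N, time in s.
With the tool pointing down it reaches from about 425 to 875 mm from the base axis. Payload 8.4 kg.
Tool frame: the origin (TCP) lies between the finger pads; the fingertips stand 11 mm ahead of it and the grasp point (between the pads) lies 8 mm behind it; z points along the fingers, y is the line along which they close (so a half turn about z gives the same grasp; the last joint's range is limited). The gripper opens to 87 mm and grips with 3 to 60 N. Pads are 19 mm wide; open, the fingers measure 117 mm over their backs; the gripper's body (75 mm by 190 mm) begins 51 mm behind the grasp point.
Start: joints at [1.131, 0.333, 0.04, 1.465, -0.013, 1.343, -0.059], TCP at [217.234, -612.596, 233.546] pointing down, gripper open.
Joint ranges: [-2.58, 2.58], [-0.38, 2.09], [-1.3, 1.39], [0.25, 2.4], [-1.5, 4.64], [0.08, 2.09], [-2.65, 2.65]. Speed limits (rad/s): [2.22, 2.22, 2.79, 2.79, 3.14, 3.14, 3.14].

INTERFACE

Orientations are given as a unit quaternion [x, y, z, w].
In Python, from bench import arm gives the robot as it stands.
- The arm moves only by the tool play_rows, never from a script. Its arguments are lists of equal length, an entry for each row: "turn": the turn, a rotation vector about the tool's x, y, z as a fraction of full scale, a list of three; "slide": the shift along the tool's x, y, z as a fraction of full scale, a list of three; "jaw": the opening, from -1 (shut) to 1 (fully open). In form: {"turn": [[wx, wy, wz], ...], "slide": [[dx, dy, dz], ...], "jaw": [jaw, ...]}. A call has exactly 10 rows; each row is the pose to reach, as a shift and turn from the pose commanded when the call began, along the tool's axes at that moment; what a row does not reach only later rows make up. Full scale, the value 1, is 150 mm for a shift and 45 degrees for a turn. A row lasts 1/10 s, in which the tool goes at most 50 mm and 8.59 degrees, less where a joint would pass 70% of its speed; a pose out of reach is approached as far as the arm can. A call with a number of a shift or a turn outside -1 to 1 is refused whole. A call with a gripper value outside its range is refused whole. The fingers move at their own pace and stop on an object; the grip force is fixed at half the most. Time passes only in rows, so rows that repeat a pose let the fingers close, or fill a call up. It gives the time, the measured TCP pose, the force, the opening and the grip force at its end, in the units of the state.
- arm.observe(): the state, without advancing time (a new reading comes with each control period).
- arm.read_camera(name): name is "side" or "top" or "wrist"; returns (picture, depth): 420x560x3 uint8, red, green, blue; 420x560 float32, mm along the optical axis (not along the pixel's ray), 0 where there is no reading.
- arm.calibration(name): a dict with "vertical_fov" (degrees; the focal length in pixels is half the picture's height over the tangent of half this angle, whatever the lens; pixels are square), "cx", "cy" (the principal point, pixels), "k1" (the pictures are not rectified: a ray, as slopes to the right and down, at radius r is drawn at 1 + k1 r^2 times it, then the intrinsics apply), "xyz" and "attitude" of the camera in the world; the wrist camera has in their place "mount" (4x4, takes a point from camera to tool coordinates, whose origin is the TCP and whose axes are the flange's). Camera axes: x right, y down, z forward; pixel columns grow to the right and rows downward; lengths in mm; the calibration is good to about 2 mm. A picture is of the moment at which its call begins: read the wrist's pose just before it. calibration takes no time and is no camera call.
- arm.close_job(): hands the job in; it is judged then, once.
Trained networks look in the newest picture that a camera, given by its name, has taken for a name from the list of things; names that differ only in an ending like _2 or _b are one class to them, and where a whole thing is asked for, a point or a joint stands for the part that bears it (a point fixed in the world has none). Each returns a list of dicts, best first, with "p" (0 to 1); they miss things now and then, are a little off and sometimes report something else, mostly with a low value. They report only what shows in the picture. A call takes as long as a camera call. They do not tell look-alikes from the thing itself.
- arm.trace(camera, thing): "mask" (420x560 bool, what is visible of it) and "box" ([centre column, centre row, width, height] in pixels, round what is visible of it).
The state is a dict: "time": time; "q": joint angles; "qvel": joint speeds; "tau": joint torques, N m; "tcp_pos": TCP position; "eef_rot": TCP orientation; "force": force on the tool from outside, world axes, zero at the start; "torque": the same for the moment, N m; "gripper_width": finger opening in mm; "grip_force": force on a finger pad.
Only numpy, scipy, OpenCV 4.12 (cv2) and the standard library are available. Lean on these libraries where they do the work, as an engineer would, in place of code of your own. Each camera call takes 0.05 s, during which the arm holds its last target. There are 200 camera calls.

TASK

Seal the big glass box of tomatoes: turn the black dial on its lid clockwise from the red dot until it clicks over its detent into the notch at the green dot, and let go of it. Then lift the cordless vacuum pump out of its dock and hold it upright with its nozzle centred on the green-ringed valve seat of that lid, pressing down lightly so that the sprung nozzle is pushed about half way in. Finish while holding it there: do not let go of the pump or put it down, and leave the other things on the table where they are.

Things in the scene. Friction and masses are not known exactly. Their poses are not given: they have to be found in the camera images.
- canister: The big vacuum food box, firm on rubber feet (it does not move), at any yaw: clear glass body with tomatoes in it and a flat white lid. Origin: centre of its underside; z up, y along its long side. Lid 158 (x) x 228 (y) mm, its flat top 112 mm above the origin, with the dial at y = +56 mm and the valve seat at y = -56 mm.
- dial_grip (a point): On the black dial's axis, at mid-height of its grip bar, 132 mm above the table. It turns with the dial: x along the bar, z up. The bar is straight and upright, 44 mm long, 12 mm wide, 20 mm tall (12 mm below this point to 8 mm above), on a round skirt of diameter 48 mm; a white pointer line is at its -x end. At joint 0 its axes are the box's.
- dial (a joint): Turn of the dial in rad, growing clockwise seen from above. 0 = notch at the red dot (closed; starts there, within 0.03), 1.05 (60 degrees) = notch at the green dot (vacuum); both lie at the stops of its travel. The detent's crest is at about 0.53: short of it the dial springs back, past it it snaps on to 1.05 when let go. Takes up to about 0.12 N m.
- valve (a point): Centre of the top of the valve seat, a flat raised grey disc of diameter 42 mm, 4 mm above the lid (116 mm above the table), with a small black hole in its middle and a flat green ring of diameter 56 mm round it. z up.
- pump: The cordless hand vacuum pump, loose, 0.3 kg, upright in its dock at first: a round stick 184 mm long, white below, a teal band, dark grey above, a black nozzle at the bottom. Origin: on its axis at the nozzle's bottom face when the nozzle is fully out; z along the pump towards its top. The body, diameter 44 mm, runs from z = 24 mm (underside) to z = 184 mm (flat top).
- pump_grip (a point): Good place to grip the pump: on its axis, 145 mm above its origin, in the dark grey upper part (39 mm below its top). Axes as pump.
- nozzle_tip (a point): Centre of the bottom face of the pump's nozzle (a flat round rubber lip of diameter 28 mm). It moves with the nozzle. z along the pump towards its top.
- nozzle (a joint): How far the sprung nozzle is pushed up into the pump, in m: 0 = fully out (as at the start), 0.008 = bottomed. Its spring pushes back with 2 N at the start of its travel, rising by 1 N per mm: 6 N half way in, at 0.004.
- dock: The grey dock, fixed: a round foot of diameter 96 mm, 6 mm thick, with a sleeve of outer diameter 68 mm, 54 mm tall in all, bore 50 mm. The pump's underside rests on a ledge in it 34 mm above the table (pump origin 10 mm above the table); the nozzle hangs free below. The pump lifts straight up out of it. Origin: centre of its underside, z up.
- small_jar: Bystander: round glass jar with a plain white lid, diameter 98 mm, 97 mm tall. Origin: centre of its underside.
- flask: Bystander: black insulated drinking bottle with a silver cap, diameter 72 mm, 254 mm tall. Origin: centre of its underside.
- sunglasses: Bystander: dark sunglasses, 135 mm wide, about 140 mm deep, 42 mm tall, open on the table. Origin: under the bridge.
- earbud_case: Bystander: small black earbud case, 48 x 62 x 26 mm. Origin: centre of its underside.
- tablet: Bystander: tablet computer lying flat, 175 x 250 x 7 mm. Origin: centre of its underside.
- mug: Bystander: blue mug, diameter 82 mm, 92 mm tall. Origin: centre of its underside.
Not all that is in view belongs to the job. There is more than one size of the pump; the one meant has the size given above. Several things have the shape of the dock; the one meant has the colours described above.

How it is judged:
By the outcome, as a careful person would: the job done as asked, in the order asked, and still so for the second after the job is handed in, while the arm keeps its last pose, push and grip.
It also fails if it takes over 61 s, if anything falls off the work surface, if the arm or the gripper's body presses on something with over 40 N, if the wrist force passes 120 N, or if a joint passes its speed limit or range.

## Working session

There is one attempt and no reset: what is moved stays moved. The work goes in short steps, Python scripts to look and compute and a tool call to move; the robot and the scene stay as the last step left them, time stands still between calls to the robot, and variables do not carry over. Pictures are saved under pics/ and viewed, at most 10 in all, crops included, and the job is handed in when it is done.

Besides the shell and the picture viewer there is one more tool, called after "Request:" by a JSON object that holds its "name" and its "arguments". play_rows: Moves the arm, as the interface text tells. Shift numbers are shares of 150 mm and turn numbers shares of 45 degrees, none past 1 either way. Its arguments: {"type":"object","properties":{"turn":{"type":"array"},"slide":{"type":"array"},"jaw":{"type":"array"}},"required":["turn","slide","jaw"]}

```bash
ls; mkdir -p pics; cat > h.py <<'E'
import numpy as np, cv2
from scipy.spatial.transform import Rotation as R
from bench import arm
def pose(cam,st=None):
    c=arm.calibration(cam)
    if 'mount' in c:
        T=np.eye(4);T[:3,:3]=R.from_quat(st['eef_rot']).as_matrix();T[:3,3]=st['tcp_pos'];return T@np.array(c['mount']),c
    a=np.array(c['attitude']);T=np.eye(4);T[:3,:3]=a if a.shape==(3,3) else R.from_quat(a).as_matrix();T[:3,3]=c['xyz'];return T,c
def rays(cam,uv,c):
    f=210/np.tan(np.radians(c['vertical_fov']/2));k=c['k1']
    d=(np.asarray(uv,float).reshape(-1,2)-[c['cx'],c['cy']])/f;s=d.copy()
    for _ in range(20): s=d/(1+k*(s**2).sum(1,keepdims=True))
    return np.c_[s,np.ones(len(s))]
def world(cam,uv,z=None,depth=None,st=None):
    """points of pixels (col,row): at height z, or by depth"""
    T,c=pose(cam,st);r=rays(cam,uv,c)
    if z is not None:
        w=r@T[:3,:3].T; return T[:3,3]+w*((z-T[2,3])/w[:,2])[:,None]
    uv=np.asarray(uv).reshape(-1,2).astype(int)
    return (r*depth[uv[:,1],uv[:,0]][:,None])@T[:3,:3].T+T[:3,3]
def snap(cam,name=None):
    st=arm.observe();p,d=arm.read_camera(cam)
    if name: cv2.imwrite('pics/'+name,p[:,:,::-1])
    return st,p,d
E
python3 - <<'E'
from h import *
for c in('top','side','wrist'):print(c,arm.calibration(c))
o=[]
P={}
for c in('top','side'):
    st,p,d=snap(c,c+'0.png');P[c]=p
    for t in('canister','dial','valve','pump','dock'):
        for r in arm.trace(c,t)[:4]:
            m=r['mask'];v,u=np.nonzero(m&(d>0))
            w=world(c,np.c_[u,v],depth=d) if len(u) else np.zeros((1,3))
            print(c,t,round(r['p'],2),np.round(r['box']),'med',np.median(w,0).round(),'lo',np.percentile(w,2,0).round(),'hi',np.percentile(w,98,0).round())
print(st)
E
```

```text
pics
top {'vertical_fov': 43.8020124191872, 'cx': 280.91800056012227, 'cy': 204.9516151650415, 'k1': 0.04190315906427868, 'xyz': array([ 275.15204858,   28.69878429, 1662.82155858]), 'attitude': array([-0.70326353,  0.70754921, -0.0480567 ,  0.04985057])}
side {'vertical_fov': 46.49257336194046, 'cx': 275.54235911739005, 'cy': 206.35527327200333, 'k1': -0.13172300854849905, 'xyz': array([ 428.79135386,  915.47075189, 1093.31755686]), 'attitude': array([-0.02336099,  0.93244426, -0.36011295,  0.01790607])}
wrist {'vertical_fov': 61.82553583437644, 'cx': 278.0187227773514, 'cy': 205.52902577312193, 'k1': -0.04181247048965984, 'mount': array([[ 5.03184934e-04, -9.59427880e-01, -2.81953702e-01,
         7.74503947e+01],
       [ 9.99999870e-01,  4.59731519e-04,  2.20268903e-04,
        -6.90646684e-01],
       [-8.17091231e-05, -2.81953776e-01,  9.59427987e-01,
        -1.51457975e+02],
       [ 0.00000000e+00,  0.00000000e+00,  0.00000000e+00,
         1.00000000e+00]])}
top canister 0.75 [350. 200.  91.  71.] med [ 507. -173.  111.] lo [ 418. -291.    6.] hi [599. -59. 123.]
top dial 0
[... 1543 characters left out ...]
3062,  0.33345237,  0.03987301,  1.4656885 , -0.01343663,
        1.34329057, -0.0585036 ]), 'qvel': array([ 1.10847300e-03, -6.57353138e-04, -1.44715654e-04, -1.53055652e-03,
       -2.05152531e-04, -9.44003509e-04,  8.78359201e-05]), 'tau': array([-2.13216561e-03, -6.55401850e+01,  1.33075710e+00, -4.03452373e+01,
       -5.98395313e-02,  3.97001824e-02,  1.45659592e-04]), 'tcp_pos': array([ 217.18634561, -612.46541827,  233.24096125]), 'eef_rot': array([ 9.85521640e-01,  1.69549445e-01, -4.50543400e-05, -2.83764532e-04]), 'force': array([-0.03904866,  0.9686099 , -0.02482852]), 'torque': array([ 0.01993104, -0.02485239, -0.04935838]), 'grip_force': 0.0, 'gripper_width': 87.13033718186749}
```

```bash
python3 -c "
import cv2
for c,(a,b,x,y) in dict(top=(140,290,190,410),side=(110,310,160,380)).items():
    p=cv2.imread(f'pics/{c}0.png');cv2.imwrite(f'pics/{c}0c.png',cv2.resize(p[a:b,x:y],None,fx=3,fy=3,interpolation=cv2.INTER_CUBIC)[:600])"
```

```text
(no output)
```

View pics/top0c.png

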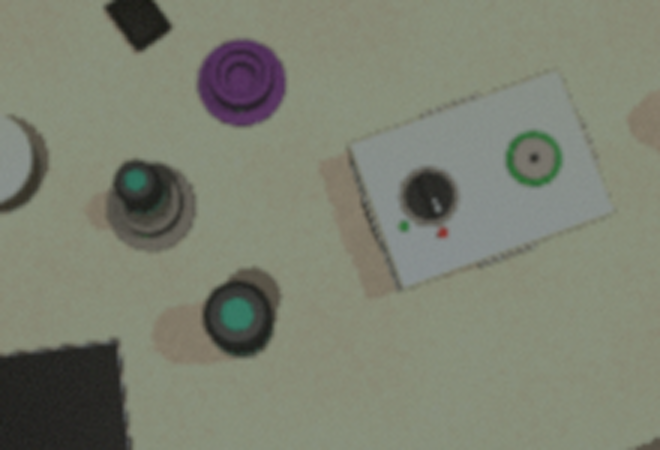

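View pics/side0c.png

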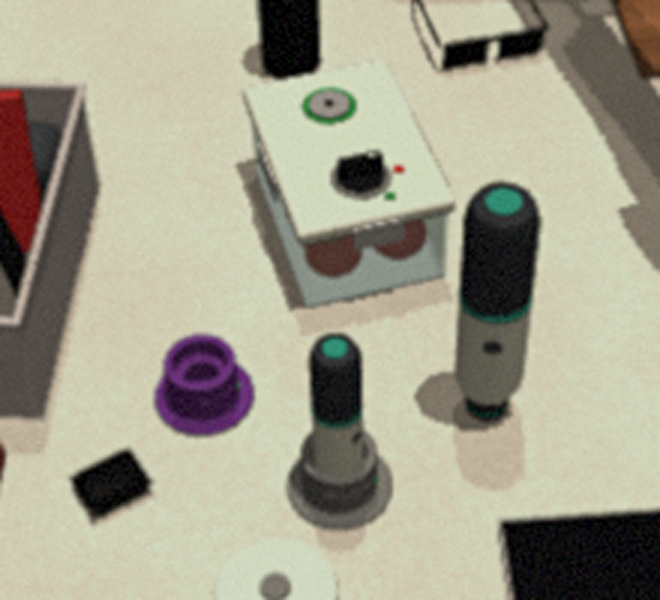

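```bash
python3 - <<'E'
from h import *
st,p,d=snap('top')
off=np.array([190,140]);g=lambda u,v:(np.array([u,v])+.5)/3-.5+off
print('valve',world('top',g(533,157),z=116).round(1),'dial',world('top',g(429,196),z=118).round(1))
vv,uu=np.mgrid[:420,:560];uv=np.c_[uu.ravel(),vv.ravel()]
w=world('top',uv,depth=d);m=((w[:,2]>150)&(d.ravel()>0)).reshape(420,560).astype(np.uint8)
n,l,s,c=cv2.connectedComponentsWithStats(m)
for i in range(1,n):
    if s[i,4]>15:
        q=w[(l==i).ravel()];print(s[i,4],np.percentile(q,3,0).round(),np.percentile(q,97,0).round())
for c in ('top','side'):
    if c=='side':st,p,d=snap(c)
    for t in('flask',):
        for r in arm.trace(c,t)[:2]:
            v,u=np.nonzero(r['mask']&(d>0));w=world(c,np.c_[u,v],depth=d);print(c,r['p'],np.percentile(w,[2,50,98],axis=0).round())
E
```

```text
valve [[ 528.4 -227.1  116. ]] dial [[ 489.5 -122.4  118. ]]
833 [841. -78. 153.] [926.  17. 192.]
411 [ 821. -160.  152.] [ 912. -122.  190.]
581 [809.  34. 151.] [919.  81. 165.]
1944 [538. 620. 155.] [676. 733. 224.]
163 [ 622. -681.  158.] [ 648. -643.  241.]
617 [ 557. -455.  157.] [ 613. -403.  257.]
438 [ 554. -724.  163.] [ 589. -625.  242.]
196 [477. 144. 163.] [514. 182. 198.]
23831 [  -6. -720.  173.] [460.  39. 758.]
464 [336.  38. 171.] [392.  94. 271.]
top 0.63 [[ 555. -455.   12.]
 [ 577. -419.  180.]
 [ 613. -401.  257.]]
side 0.71 [[ 556. -442.    8.]
 [ 588. -412.  135.]
 [ 623. -400.  254.]]
```

Request:
{"name": "play_rows", "arguments": {"turn": [[0,0,0],[0,0,0],[0,0,0],[0,0,0],[0,0,0],[0,0,0],[0,0,0],[0,0,0],[0,0,0],[0,0,0]], "slide": [[0.09,-0.08,0],[0.19,-0.17,0],[0.29,-0.26,0],[0.39,-0.35,0],[0.49,-0.44,0],[0.59,-0.53,0],[0.69,-0.62,0],[0.78,-0.7,0],[0.87,-0.76,0],[0.93,-0.82,0]], "jaw": [1,1,1,1,1,1,1,1,1,1]}}

```text
time: 1.8
tcp_pos: [308.6, -449.1, 233.7]
eef_rot: [0.985, 0.17, 0.0, 0.0]
force: [-0.2, -0.3, -0.5]
gripper_width: 87.2
grip_force: 0.0
```

Request:
{"name": "play_rows", "arguments": {"turn": [[0,0,0],[0,0,0],[0,0,0],[0,0,0],[0,0,0],[0,0,0],[0,0,0],[0,0,0],[0,0,0],[0,0,0]], "slide": [[0.09,-0.08,0],[0.19,-0.17,0],[0.29,-0.26,0],[0.39,-0.35,0],[0.49,-0.44,0],[0.59,-0.53,0],[0.69,-0.62,0],[0.78,-0.7,0],[0.87,-0.76,0],[0.93,-0.82,0]], "jaw": [1,1,1,1,1,1,1,1,1,1]}}

```text
time: 2.8
tcp_pos: [398.6, -286.6, 233.6]
eef_rot: [0.985, 0.17, 0.0, 0.0]
force: [0.1, -0.6, 0.4]
gripper_width: 87.1
grip_force: 0.0
```

Request:
{"name": "play_rows", "arguments": {"turn": [[0,0,0],[0,0,0],[0,0,0],[0,0,0],[0,0,0],[0,0,0],[0,0,0],[0,0,0],[0,0,0],[0,0,0]], "slide": [[0.09,-0.08,0],[0.19,-0.17,0],[0.29,-0.26,0],[0.39,-0.35,0],[0.49,-0.44,0],[0.59,-0.53,0],[0.69,-0.62,0],[0.78,-0.7,0],[0.87,-0.76,0],[0.93,-0.82,0]], "jaw": [1,1,1,1,1,1,1,1,1,1]}}

```text
time: 3.8
tcp_pos: [488.8, -124.2, 233.5]
eef_rot: [0.986, 0.17, 0.0, -0.0]
force: [0.2, 0.6, 0.7]
gripper_width: 87.0
grip_force: 0.0
```

```bash
cat >> h.py <<'E'
def plan(target,st=None,yaw=None):
    """slide/turn in units of the moves from the measured pose; yaw=angle of tool y (deg), tool straight down"""
    st=st or arm.observe();M=R.from_quat(st['eef_rot'])
    s=M.inv().apply(np.asarray(target)-st['tcp_pos'])/150
    Y=M.as_matrix()[:,1];a=np.degrees(np.arctan2(Y[1],Y[0]))
    if yaw is None:yaw=a
    y=np.radians(yaw);yd=np.array([np.cos(y),np.sin(y),0]);z=np.array([0,0,-1.]);G=R.from_matrix(np.c_[np.cross(yd,z),yd,z])
    print('t',round(st['time'],2),'tcp',np.round(st['tcp_pos'],1),'yaw',round(a,1),'slide',s.round(3),'turn',((M.inv()*G).as_rotvec()/np.radians(45)).round(3),'F',np.round(st['force'],1),'T',np.round(st['torque'],2),'w',round(st['gripper_width'],1),'g',round(st['grip_force'],1),'q7',round(st['q'][6],2))
E
python3 - <<'E'
from h import *
st,p,d=snap('wrist','w1.png')
plan([489.5,-122.4,133.5],st,-69.6)
for t in('dial','valve'):
    for r in arm.trace('wrist',t)[:2]:
        v,u=np.nonzero(r['mask']&(d>0));w=world('wrist',np.c_[u,v],depth=d,st=st)
        print(t,r['p'],r['box'],np.percentile(w,[2,50,98],axis=0).round(1))
        if t=='dial':
            k=(w[:,2]>135);b=w[k,:2];rc=cv2.minAreaRect(b.astype(np.float32));print(k.sum(),b.mean(0),rc)
            uv=np.c_[u,v][k]; print(uv.min(0),uv.max(0))
            lid=w
E
```

```text
t 3.8 tcp [ 488.8 -124.2  233.5] yaw -70.5 slide [ 0.008 -0.009  0.667] turn [-0.    -0.    -0.019] F [0.2 0.6 0.7] T [ 0.02 -0.02 -0.03] w 87.0 g 0.0 q7 -1.09
dial 0.61 [276.1, 205.3, 58.0, 68.5] [[ 470.6 -144.7  118.5]
 [ 492.2 -122.3  120.5]
 [ 512.3 -102.1  141. ]]
916 [ 491.50622164 -122.89299906] ((490.8013610839844, -123.04832458496094), (43.71284866333008, 11.28404712677002), 19.809961318969727)
[271 180] [286 237]
valve 0.63 [349.4, 189.9, 299.8, 194.6] [[ 421.5 -278.9  109.7]
 [ 520.7 -166.5  112.4]
 [ 602.   -61.7  122. ]]
```

View pics/w1.png

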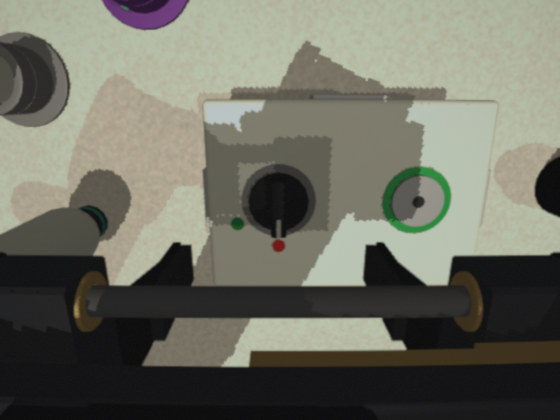

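Request:
{"name": "play_rows", "arguments": {"turn": [[0,0,0],[0,0,0],[0,0,0],[0,0,0],[0,0,0],[0,0,0],[0,0,0],[0,0,0],[0,0,0],[0,0,0]], "slide": [[0.01,0,0.1],[0.016,0,0.2],[0.016,0,0.3],[0.016,0,0.4],[0.016,0,0.5],[0.016,0,0.58],[0.016,0,0.63],[0.016,0,0.66],[0.016,0,0.665],[0.016,0,0.665]], "jaw": [1,1,1,1,1,1,1,1,1,1]}}

```text
time: 4.95
tcp_pos: [490.8, -124.2, 134.1]
eef_rot: [0.986, 0.17, 0.0, 0.0]
force: [-0.0, 0.1, 1.0]
gripper_width: 87.0
grip_force: 0.0
```

Request:
{"name": "play_rows", "arguments": {"turn": [[0,0,0],[0,0,0],[0,0,0],[0,0,0],[0,0,0],[0,0,0],[0,0,0],[0,0,0],[0,0,0],[0,0,0]], "slide": [[0,0,0],[0,0,0],[0,0,0],[0,0,0],[0,0,0],[0,0,0],[0,0,0],[0,0,0],[0,0,0],[0,0,0]], "jaw": [0.5,0,-0.5,-1,-1,-1,-1,-1,-1,-1]}}

```text
time: 5.95
tcp_pos: [490.6, -124.2, 133.8]
eef_rot: [0.986, 0.17, -0.0, -0.0]
force: [0.8, 0.3, 0.9]
gripper_width: 14.8
grip_force: 0.0
```

```bash
python3 - <<'E'
from h import *
plan([491,-123,133.5],None,-69.6)
E
```

```text
t 5.95 tcp [ 490.6 -124.2  133.8] yaw -70.5 slide [ 0.005 -0.006  0.002] turn [-0.    0.   -0.02] F [0.8 0.3 0.9] T [-0.    0.04 -0.01] w 14.8 g 0.0 q7 -1.13
```

Request:
{"name": "play_rows", "arguments": {"turn": [[0,0,0],[0,0,0],[0,0,0],[0,0,0.1],[0,0,0.22],[0,0,0.34],[0,0,0.46],[0,0,0.58],[0,0,0.68],[0,0,0.75]], "slide": [[0,0,0],[0,0,0],[0,0,0],[0,0,0],[0,0,0],[0,0,0],[0,0,0],[0,0,0],[0,0,0],[0,0,0]], "jaw": [-1,-1,-1,-1,-1,-1,-1,-1,-1,-1]}}

```text
time: 6.95
tcp_pos: [490.5, -123.8, 133.8]
eef_rot: [0.992, -0.125, -0.0, -0.0]
force: [-1.5, 2.6, 1.6]
gripper_width: 11.7
grip_force: 30.0
```

```bash
python3 - <<'E'
from h import *
plan([491,-123,133.5],None,-69.6-60)
E
```

```text
t 6.95 tcp [ 490.5 -123.8  133.8] yaw -104.4 slide [ 0.002 -0.006  0.002] turn [-0.     0.001  0.56 ] F [-1.5  2.6  1.6] T [0.52 0.45 0.05] w 11.7 g 30.0 q7 -1.71
```

Request:
{"name": "play_rows", "arguments": {"turn": [[0,0,0.1],[0,0,0.2],[0,0,0.3],[0,0,0.4],[0,0,0.48],[0,0,0.54],[0,0,0.56],[0,0,0.56],[0,0,0.56],[0,0,0.56]], "slide": [[0,0,0],[0,0,0],[0,0,0],[0,0,0],[0,0,0],[0,0,0],[0,0,0],[0,0,0],[0,0,0],[0,0,0]], "jaw": [-1,-1,-1,-1,-1,-1,-1,-1,-1,-1]}}

```text
time: 7.95
tcp_pos: [490.5, -123.9, 133.8]
eef_rot: [0.942, -0.337, -0.0, -0.0]
force: [-2.7, 3.0, 2.2]
gripper_width: 11.8
grip_force: 30.0
```

Request:
{"name": "play_rows", "arguments": {"turn": [[0,0,0],[0,0,0],[0,0,0],[0,0,0],[0,0,0],[0,0,0],[0,0,0],[0,0,0],[0,0,0],[0,0,0]], "slide": [[0,0,0],[0,0,0],[0,0,0],[0,0,0],[0,0,0],[0,0,0],[0,0,0],[0,0,0],[0,0,0],[0,0,0]], "jaw": [-0.5,0,0.3,0.5,0.7,1,1,1,1,1]}}

```text
time: 8.95
tcp_pos: [490.6, -124.1, 133.8]
eef_rot: [0.941, -0.337, -0.0, -0.0]
force: [-0.3, -0.2, -0.5]
gripper_width: 82.5
grip_force: 0.0
```

Request:
{"name": "play_rows", "arguments": {"turn": [[0,0,0],[0,0,0],[0,0,0],[0,0,0],[0,0,0],[0,0,0],[0,0,0],[0,0,0],[0,0,0],[0,0,0]], "slide": [[0,0,0],[0,0,-0.05],[0,0,-0.15],[0,0,-0.27],[0,0,-0.4],[0,0,-0.55],[0,0,-0.7],[0,0,-0.8],[0,0,-0.87],[0,0,-0.9]], "jaw": [1,1,1,1,1,1,1,1,1,1]}}

```text
time: 9.95
tcp_pos: [490.9, -124.1, 270.1]
eef_rot: [0.941, -0.337, 0.001, -0.0]
force: [0.2, 0.0, -0.3]
gripper_width: 87.1
grip_force: 0.0
```

```bash
python3 - <<'E'
from h import *
st,p,d=snap('wrist','w2.png')
plan([495,163,268],st,-70)
r=arm.trace('wrist','dial')[0]
v,u=np.nonzero(r['mask']&(d>0));w=world('wrist',np.c_[u,v],depth=d,st=st);b=w[w[:,2]>135,:2]
print(cv2.minAreaRect(b.astype(np.float32)))
st,p,d=snap('top')
for r in arm.trace('top','pump')[:4]:
    v,u=np.nonzero(r['mask']&(d>0));w=world('top',np.c_[u,v],depth=d)
    k=w[:,2]>185;b=w[k]
    if len(b):print(r['p'],np.median(b,0),(np.percentile(b,3,0)+np.percentile(b,97,0))/2)
E
```

```text
t 9.95 tcp [ 490.9 -124.1  270.1] yaw -129.4 slide [-1.195 -1.496  0.013] turn [ 0.    -0.002 -1.32 ] F [ 0.2  0.  -0.3] T [0.05 0.02 0.05] w 87.1 g 0.0 q7 -2.11
((490.23883056640625, -124.06425476074219), (11.67127799987793, 43.19567108154297), 50.36100769042969)
0.91 [362.57398317  65.71288511 264.87303087] [363.89382823  66.01669835 257.26685694]
0.61 [495.28895461 162.92826589 193.2756193 ] [495.75158513 162.70309967 194.03697332]
```

View pics/w2.png

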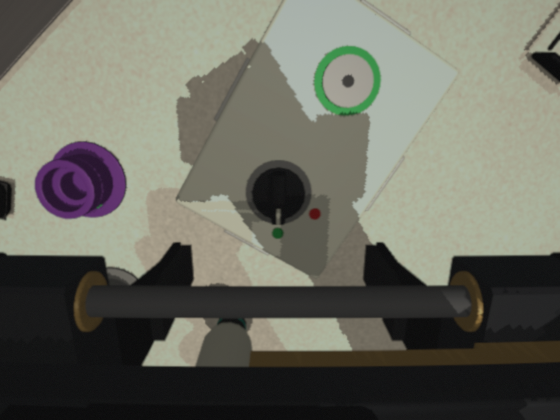

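Request:
{"name": "play_rows", "arguments": {"turn": [[0,0,-0.06],[0,0,-0.13],[0,0,-0.2],[0,0,-0.27],[0,0,-0.34],[0,0,-0.41],[0,0,-0.48],[0,0,-0.55],[0,0,-0.62],[0,0,-0.66]], "slide": [[-0.06,-0.07,0],[-0.12,-0.15,0],[-0.18,-0.23,0],[-0.24,-0.31,0],[-0.3,-0.39,0],[-0.36,-0.47,0],[-0.42,-0.55,0],[-0.48,-0.62,0],[-0.55,-0.69,0],[-0.6,-0.75,0]], "jaw": [1,1,1,1,1,1,1,1,1,1]}}

```text
time: 11.15
tcp_pos: [492.3, 21.4, 268.9]
eef_rot: [0.997, -0.083, -0.0, -0.0]
force: [-0.3, -0.1, 0.0]
gripper_width: 87.0
grip_force: 0.0
```

Request:
{"name": "play_rows", "arguments": {"turn": [[0,0,-0.06],[0,0,-0.13],[0,0,-0.2],[0,0,-0.27],[0,0,-0.34],[0,0,-0.41],[0,0,-0.48],[0,0,-0.55],[0,0,-0.62],[0,0,-0.66]], "slide": [[-0.01,-0.08,0],[-0.02,-0.18,0],[-0.04,-0.28,0],[-0.06,-0.38,0],[-0.07,-0.48,0],[-0.09,-0.58,0],[-0.1,-0.68,0],[-0.11,-0.78,0],[-0.12,-0.88,0],[-0.135,-0.945,0]], "jaw": [1,1,1,1,1,1,1,1,1,1]}}

```text
time: 12.15
tcp_pos: [496.5, 164.7, 268.8]
eef_rot: [0.984, 0.176, -0.0, -0.0]
force: [-0.0, -1.0, -0.2]
gripper_width: 86.9
grip_force: 0.0
```

```bash
python3 - <<'E'
from h import *
st,p,d=snap('wrist','w3.png')
plan([495.5,163,147],st)
for r in arm.trace('wrist','pump')[:3]:
    v,u=np.nonzero(r['mask']&(d>0));w=world('wrist',np.c_[u,v],depth=d,st=st);b=w[(w[:,2]>170)]
    print(r['p'],r['box'],len(b))
    if len(b)>50:
        print(np.percentile(b,[3,50,97],axis=0).round(1),cv2.minEnclosingCircle(b[b[:,2]>186][:,:2].astype(np.float32)))
        for lo in (60,90,120,150):
            q=w[(w[:,2]>lo)&(w[:,2]<lo+30)]
            if len(q)>30:print(lo,np.percentile(q,[3,97],axis=0).round(1).tolist())
E
```

```text
t 12.15 tcp [496.5 164.7 268.8] yaw -69.8 slide [-0.01   0.009  0.812] turn [-0.001 -0.    -0.   ] F [-0.  -1.  -0.2] T [ 0.   -0.   -0.01] w 86.9 g 0.0 q7 -1.67
0.93 [325.5, 311.7, 67.6, 82.8] 28
0.68 [281.9, 201.5, 62.5, 88.6] 2954
[[481.3 146.3 176.3]
 [500.9 164.5 193.9]
 [516.7 182.  195.9]] ((496.6820373535156, 162.91029357910156), 20.60140609741211)
60 [[498.8, 151.3, 61.1], [517.8, 183.9, 89.0]]
90 [[499.9, 151.0, 90.4], [518.0, 184.0, 119.8]]
120 [[499.6, 149.7, 120.1], [517.9, 183.9, 149.1]]
150 [[500.0, 149.9, 151.1], [517.8, 183.8, 179.2]]
```

View pics/w3.png

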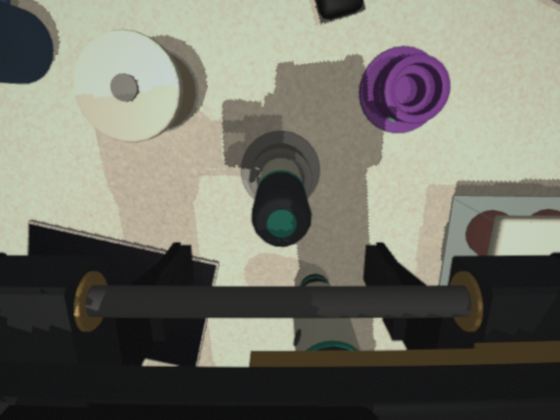

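Request:
{"name": "play_rows", "arguments": {"turn": [[0,0,0],[0,0,0],[0,0,0],[0,0,0],[0,0,0],[0,0,0],[0,0,0],[0,0,0],[0,0,0],[0,0,0]], "slide": [[-0.004,0.008,0.05],[-0.004,0.008,0.14],[-0.004,0.008,0.24],[-0.004,0.008,0.36],[-0.004,0.008,0.48],[-0.004,0.008,0.6],[-0.004,0.008,0.7],[-0.004,0.008,0.77],[-0.004,0.008,0.81],[-0.004,0.008,0.81]], "jaw": [1,1,1,1,1,1,1,1,1,1]}}

```text
time: 13.25
tcp_pos: [496.0, 161.6, 146.6]
eef_rot: [0.985, 0.173, -0.001, -0.0]
force: [-0.1, -0.4, 0.1]
gripper_width: 86.8
grip_force: 0.0
```

Request:
{"name": "play_rows", "arguments": {"turn": [[0,0,0],[0,0,0],[0,0,0],[0,0,0],[0,0,0],[0,0,0],[0,0,0],[0,0,0],[0,0,0],[0,0,0]], "slide": [[0,0,0],[0,0,0],[0,0,0],[0,0,0],[0,0,0],[0,0,0],[0,0,0],[0,0,0],[0,0,0],[0,0,0]], "jaw": [0.5,0,-0.3,-0.6,-1,-1,-1,-1,-1,-1]}}

```text
time: 14.25
tcp_pos: [496.4, 161.7, 147.4]
eef_rot: [0.985, 0.173, 0.0, -0.0]
force: [-0.3, 0.4, 0.9]
gripper_width: 43.6
grip_force: 30.0
```

```bash
python3 - <<'E'
from h import *
plan([496.3,163.3,312])
E
```

```text
t 14.25 tcp [496.4 161.7 147.4] yaw -70.0 slide [ 0.003 -0.01  -1.098] turn [-0. -0. -0.] F [-0.3  0.4  0.9] T [-0.04 -0.02 -0.01] w 43.6 g 30.0 q7 -1.72
```

Request:
{"name": "play_rows", "arguments": {"turn": [[0,0,0],[0,0,0],[0,0,0],[0,0,0],[0,0,0],[0,0,0],[0,0,0],[0,0,0],[0,0,0],[0,0,0]], "slide": [[0,0,-0.04],[0,0,-0.12],[0,0,-0.22],[0,0,-0.34],[0,0,-0.46],[0,0,-0.58],[0,0,-0.7],[0,0,-0.82],[0,0,-0.93],[0,0,-1]], "jaw": [-1,-1,-1,-1,-1,-1,-1,-1,-1,-1]}}

```text
time: 15.25
tcp_pos: [496.7, 162.0, 299.8]
eef_rot: [0.985, 0.174, 0.001, -0.0]
force: [0.1, 0.2, -3.1]
gripper_width: 43.7
grip_force: 30.0
```

```bash
python3 - <<'E'
from h import *
for pos,q,uv in(([488.8,-124.2,233.5],[.98552,.16955,0,0],[(418,202),(417,200)]),([490.9,-124.1,270.1],[.941,-.337,.001,0],[(348,81),(347.5,80.5)])):
    print(world('wrist',uv,z=116,st=dict(tcp_pos=pos,eef_rot=q)).round(1))
plan([528.4,-227.5,302])
E
```

```text
[[ 527.5 -229.   116. ]
 [ 528.7 -227.5  116. ]]
[[ 528.3 -228.8  116. ]
 [ 528.9 -228.7  116. ]]
t 15.25 tcp [496.7 162.  299.8] yaw -70.0 slide [-0.689  2.513 -0.015] turn [ 0.    -0.003  0.   ] F [ 0.1  0.2 -3.1] T [ 0.   -0.07 -0.04] w 43.7 g 30.0 q7 -1.66
```

Request:
{"name": "play_rows", "arguments": {"turn": [[0,0,0],[0,0,0],[0,0,0],[0,0,0],[0,0,0],[0,0,0],[0,0,0],[0,0,0],[0,0,0],[0,0,0]], "slide": [[-0.01,0.04,0],[-0.03,0.11,0],[-0.05,0.2,-0.01],[-0.08,0.3,-0.01],[-0.11,0.4,-0.015],[-0.14,0.5,-0.015],[-0.165,0.6,-0.015],[-0.19,0.7,-0.015],[-0.21,0.78,-0.015],[-0.23,0.84,-0.015]], "jaw": [-1,-1,-1,-1,-1,-1,-1,-1,-1,-1]}}

```text
time: 16.25
tcp_pos: [506.8, 29.6, 299.1]
eef_rot: [0.985, 0.173, -0.0, -0.0]
force: [0.4, 0.2, -3.2]
gripper_width: 43.5
grip_force: 30.0
```

Request:
{"name": "play_rows", "arguments": {"turn": [[0,0,0],[0,0,0],[0,0,0],[0,0,0],[0,0,0],[0,0,0],[0,0,0],[0,0,0],[0,0,0],[0,0,0]], "slide": [[-0.02,0.08,0],[-0.04,0.17,0],[-0.06,0.25,0],[-0.09,0.34,0],[-0.11,0.42,0],[-0.14,0.5,0],[-0.165,0.6,0],[-0.19,0.68,0],[-0.21,0.76,0],[-0.23,0.84,0]], "jaw": [-1,-1,-1,-1,-1,-1,-1,-1,-1,-1]}}

```text
time: 17.25
tcp_pos: [517.7, -99.7, 299.6]
eef_rot: [0.985, 0.173, 0.0, -0.0]
force: [-0.0, 0.1, -4.3]
gripper_width: 43.2
grip_force: 30.0
```

Request:
{"name": "play_rows", "arguments": {"turn": [[0,0,0],[0,0,0],[0,0,0],[0,0,0],[0,0,0],[0,0,0],[0,0,0],[0,0,0],[0,0,0],[0,0,0]], "slide": [[-0.02,0.08,0],[-0.05,0.18,0],[-0.08,0.28,0],[-0.11,0.38,0],[-0.14,0.48,0],[-0.16,0.58,0],[-0.19,0.68,0],[-0.21,0.76,0],[-0.22,0.81,0],[-0.23,0.83,0]], "jaw": [-1,-1,-1,-1,-1,-1,-1,-1,-1,-1]}}

```text
time: 18.25
tcp_pos: [527.8, -228.3, 299.3]
eef_rot: [0.985, 0.173, -0.0, -0.0]
force: [0.2, -0.2, -3.6]
gripper_width: 43.0
grip_force: 30.0
```

```bash
python3 - <<'E'
from h import *
def ring(cam,bgr,st):
    h=cv2.cvtColor(bgr,cv2.COLOR_BGR2HSV);m=cv2.inRange(h,(45,120,60),(75,255,255))
    n,l,s,c=cv2.connectedComponentsWithStats(m);i=1+np.argmax(s[1:,4])
    v,u=np.nonzero(l==i);w=world(cam,np.c_[u,v],z=112.5,st=st);e=cv2.minEnclosingCircle(w[:,:2].astype(np.float32))
    print(cam,s[i],'ring',np.round(e[0],1),round(e[1],1))
for f,pos,q in(('w1',[488.8,-124.2,233.5],[.98552,.16955,0,0]),('w2',[490.9,-124.1,270.1],[.941,-.337,.001,0])):
    ring('wrist',cv2.imread(f'pics/{f}.png'),dict(tcp_pos=pos,eef_rot=q))
ring('top',cv2.imread('pics/top0.png'),None);ring('side',cv2.imread('pics/side0.png'),None)
st,p,d=snap('wrist','w4.png')
plan([528.4,-228,285],st,-70)
st,p,d=snap('side','s4.png')
r=[(r['p'],r) for r in arm.trace('side','pump')[:3]]
for pp,r in r:
    v,u=np.nonzero(r['mask']&(d>0));w=world('side',np.c_[u,v],depth=d)
    print(pp,np.percentile(w,[3,50,97],axis=0).round(1).tolist())
cv2.imwrite('pics/s4c.png',cv2.resize(cv2.imread('pics/s4.png')[40:230,190:390],None,fx=3,fy=3))
a=cv2.imread('pics/w4.png');b=cv2.imread('pics/s4c.png')
c=np.zeros((600,800,3),np.uint8);c[:420,:400]=a[:,80:480];c[:570,400:]=cv2.resize(b,(400,380))[:570] if 0 else cv2.resize(b[:,100:500],(400,570));cv2.imwrite('pics/m4.png',c)
E
```

```text
wrist [ 383  167   67   65 1167] ring [ 527.9 -228.8] 27.4
wrist [ 315   47   65   68 1187] ring [ 528.5 -228.8] 27.3
top [360 195  13   6  15] ring [ 513.9 -223.2] 18.8
side [261 143   6   7  11] ring [ 544.8 -221.5] 15.5
t 18.25 tcp [ 527.8 -228.3  299.3] yaw -70.1 slide [ 0.005 -0.001  0.096] turn [-0.     0.    -0.001] F [ 0.2 -0.2 -3.6] T [ 0.01  0.03 -0.04] w 43.0 g 30.0 q7 -0.93
0.9 [[335.9, 48.1, 0.6], [366.2, 88.2, 176.8], [394.5, 97.2, 266.8]]
0.71 [[508.5, -416.2, 42.1], [530.1, -211.8, 233.0], [571.1, -202.1, 302.9]]
```

View pics/m4.png

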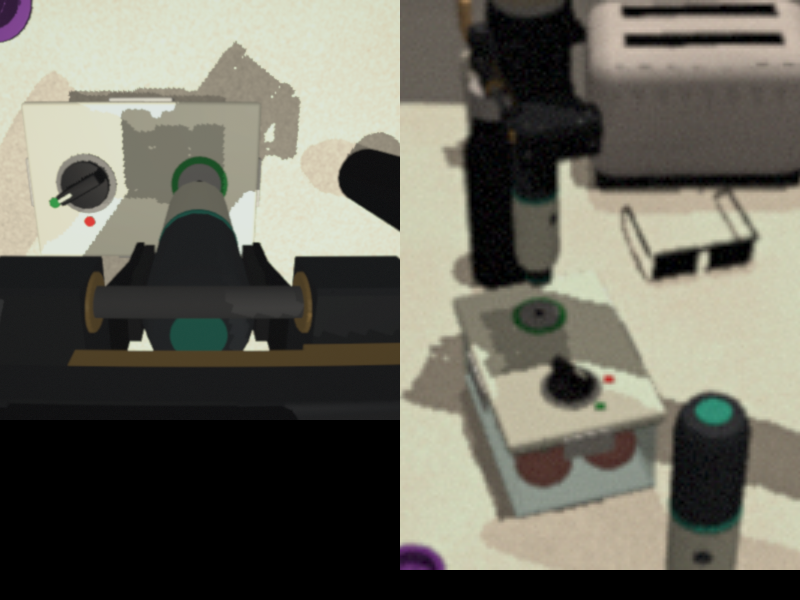

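```bash
python3 - <<'E'
from h import *
st,p,d=snap('wrist')
T=R.from_quat(st['eef_rot'])
for r in arm.trace('wrist','pump')[:2]:
    v,u=np.nonzero(cv2.erode(r['mask'].astype(np.uint8),np.ones((3,3)))>0);k=d[v,u]>0
    w=world('wrist',np.c_[u,v][k],depth=d,st=st);t=T.inv().apply(w-st['tcp_pos'])
    print(r['p'],r['box'])
    for z in range(-50,150,15):
        q=t[(t[:,2]>z)&(t[:,2]<z+15)]
        if len(q)>40:print(z,len(q),'x',np.percentile(q[:,0],[3,97]).round(1),'y',np.percentile(q[:,1],[2,98]).round(1),np.percentile(q[:,1],[2,98]).mean().round(1))
    print('zmax',np.percentile(t[:,2],[0.5,99.5]))
plan([528.3,-228.6,260],st)
E
```

```text
0.97 [278.6, 265.2, 113.4, 169.9]
-50 4398 x [-5.7 20.6] y [-17.4  16.4] -0.5
-35 1448 x [11.8 21.7] y [-18.4  17. ] -0.7
-20 1065 x [11.7 21.7] y [-18.7  17. ] -0.9
-5 816 x [11.6 21.7] y [-18.8  16.8] -1.0
10 637 x [11.2 21.7] y [-18.9  17.3] -0.8
25 503 x [12.1 22.1] y [-19.1  17. ] -1.0
40 406 x [11.9 21.7] y [-19.   17.2] -0.9
55 332 x [12.2 21.7] y [-18.5  16.9] -0.8
70 273 x [12.2 21.7] y [-18.7  16.8] -0.9
85 162 x [13.7 21.7] y [-16.3  16.1] -0.1
zmax [-48.81789432  92.55258431]
0.73 [223.8, 176.8, 234.7, 161.9]
145 396 x [-10.7  12.5] y [-128.4  -91.4] -109.9
zmax [159.16141418 192.42720062]
t 18.4 tcp [ 527.8 -227.   299.6] yaw -70.0 slide [-0.     0.011  0.264] turn [-0. -0. -0.] F [ 0.1 -0.1 -3.8] T [ 0.02 -0.07 -0.02] w 43.5 g 30.0 q7 -0.93
```

Request:
{"name": "play_rows", "arguments": {"turn": [[0,0,0],[0,0,0],[0,0,0],[0,0,0],[0,0,0],[0,0,0],[0,0,0],[0,0,0],[0,0,0],[0,0,0]], "slide": [[0,0.006,0.03],[0,0.012,0.08],[0,0.012,0.13],[0,0.012,0.18],[0,0.012,0.22],[0,0.012,0.25],[0,0.012,0.27],[0,0.012,0.28],[0,0.012,0.28],[0,0.012,0.28]], "jaw": [-1,-1,-1,-1,-1,-1,-1,-1,-1,-1]}}

```text
time: 19.5
tcp_pos: [528.4, -229.2, 257.8]
eef_rot: [0.985, 0.173, 0.0, 0.0]
force: [0.5, -0.0, -3.8]
gripper_width: 43.7
grip_force: 30.0
```

```bash
cat > look.py <<'E'
from h import *
import sys
F=[];P=[]
for i in range(int(sys.argv[1])):
    st=arm.observe() if i==0 else (arm.read_camera('wrist'),arm.observe())[1]
    F.append(st['force']);P.append(st['tcp_pos'])
print('mean F',np.mean(F,0).round(2),'tcp',np.mean(P,0).round(2),'n',np.std(F,0).round(2))
plan([528.4,-229.3,250])
E
python3 look.py 8
```

```text
mean F [ 0.22  0.06 -3.77] tcp [ 528.42 -229.23  257.79] n [0.43 0.57 0.26]
t 19.85 tcp [ 528.3 -229.2  257.7] yaw -70.0 slide [0.    0.001 0.051] turn [ 0. -0.  0.] F [ 1.  -0.8 -3.8] T [-0.01  0.06  0.03] w 43.4 g 30.0 q7 -0.94
```

Request:
{"name": "play_rows", "arguments": {"turn": [[0,0,0],[0,0,0],[0,0,0],[0,0,0],[0,0,0],[0,0,0],[0,0,0],[0,0,0],[0,0,0],[0,0,0]], "slide": [[0,0,0.006],[0,0,0.012],[0,0,0.018],[0,0,0.024],[0,0,0.03],[0,0,0.036],[0,0,0.04],[0,0,0.04],[0,0,0.04],[0,0,0.04]], "jaw": [-1,-1,-1,-1,-1,-1,-1,-1,-1,-1]}}

```text
time: 20.85
tcp_pos: [528.4, -229.2, 251.7]
eef_rot: [0.985, 0.173, 0.0, 0.0]
force: [-1.6, 0.1, 0.4]
gripper_width: 43.5
grip_force: 30.0
```

```bash
python3 look.py 8
```

```text
mean F [-0.72  0.83  0.44] tcp [ 528.38 -229.18  251.66] n [0.45 0.54 0.32]
t 21.2 tcp [ 528.4 -229.2  251.6] yaw -70.0 slide [-0.     0.001  0.011] turn [ 0. -0.  0.] F [-0.9  0.7  0.5] T [0.21 0.2  0.05] w 43.2 g 30.0 q7 -0.94
```

Request:
{"name": "play_rows", "arguments": {"turn": [[0,0,0],[0,0,0],[0,0,0],[0,0,0],[0,0,0],[0,0,0],[0,0,0],[0,0,0],[0,0,0],[0,0,0]], "slide": [[0,0,0.003],[0,0,0.006],[0,0,0.009],[0,0,0.012],[0,0,0.012],[0,0,0.012],[0,0,0.012],[0,0,0.012],[0,0,0.012],[0,0,0.012]], "jaw": [-1,-1,-1,-1,-1,-1,-1,-1,-1,-1]}}

```text
time: 22.2
tcp_pos: [528.4, -229.2, 249.8]
eef_rot: [0.985, 0.173, 0.0, -0.0]
force: [-0.2, 0.4, 1.4]
gripper_width: 43.4
grip_force: 30.0
```

```bash
python3 look.py 8; python3 - <<'E'
from h import *
st,p,d=snap('wrist','w5.png')
_,a,_=snap('side');_,t,_=snap('top')
c=np.zeros((600,800,3),np.uint8)
c[:420,:400]=p[:,80:480];c[:450,400:]=cv2.resize(a[100:250,210:343],(400,450),interpolation=cv2.INTER_CUBIC)
cv2.imwrite('pics/m5.png',c[:,:,::-1])
r=arm.trace('wrist','pump')[0]
v,u=np.nonzero(r['mask']&(d>0));w=world('wrist',np.c_[u,v],depth=d,st=st);q=R.from_quat(st['eef_rot']).inv().apply(w-st['tcp_pos'])
for z in(-20,10,40,70):
    k=q[(q[:,2]>z)&(q[:,2]<z+20)];print(z,np.percentile(k[:,0],97).round(1),np.percentile(k[:,1],[2,98]).mean().round(1))
E
```

```text
mean F [-0.51  0.93  2.01] tcp [ 528.35 -229.2   249.79] n [0.36 0.52 0.42]
t 22.55 tcp [ 528.3 -229.2  249.8] yaw -70.0 slide [ 0.     0.001 -0.001] turn [ 0. -0.  0.] F [-0.3  1.5  2.5] T [ 0.26  0.2  -0.04] w 43.5 g 30.0 q7 -0.94Traceback (most recent call last):
  File "<stdin>", line 10, in <module>
    return _quantile_unchecked(
        a, q, axis, out, overwrite_input, method, keepdims, weights)
    return _ureduce(a,
                    func=_quantile_ureduce_func,
    ...<5 lines>...
                    overwrite_input=overwrite_input,
                    method=method)
    r = func(a, **kwargs)
    result = _quantile(arr,
                       quantiles=q,
    ...<2 lines>...
                       out=out,
                       weights=wgt)
    slices_having_nans = np.isnan(arr[-1, ...])
                                  ~~~^^^^^^^^^
IndexError: index -1 is out of bounds for axis 0 with size 0
```

View pics/m5.png

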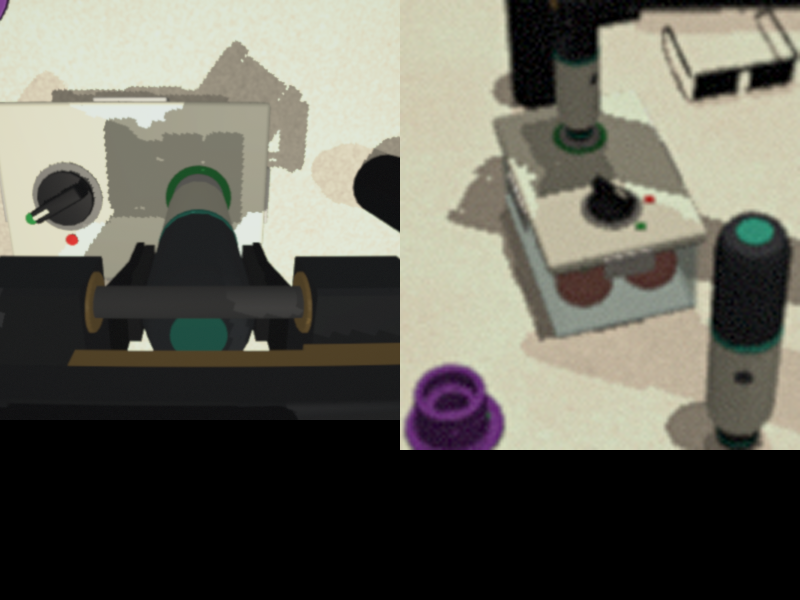

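The pump stands upright, centred in the green ring (both near column 198 in the wrist view). The dial points at the green dot, and the force change of about 5.8 N puts the nozzle about half way in. I'm handing in the job.

```bash
python3 -c "
from bench import arm
print(arm.close_job())"
```

```text
the job is handed in; nothing more can be done
None
```

The job is handed in: the dial is at the green dot, and the pump is held upright on the valve seat with its nozzle about half way in (about 5.8 N, roughly 4 mm); the result of the judging was not shown.

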